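# Hang the pipette on the carousel's free hook

### The job

Turn the carousel clockwise by its black knob until it comes up against its stop, so that the one empty hook stands in the gap of the guard hoop; then take the orange-topped pipette from the blue block and hang it on that hook. Slide its shaft in past the sprung rollers to the back of the slot and press it down gently, upright, until its collar lies fully home on the hook; do not force anything, do not let the pipette fall, and leave the things round about alone.

Things in the scene. Friction and masses are not known exactly. Their poses are not given: they have to be found in the camera images.
- stand: Round pipette carousel, fixed: grey base disc 236 mm across, 12 mm thick; origin at the centre of its underside, z up on the turning axis, -x is the loading side. A white five-armed turret turns on the column. ITS HEIGHT IS NOT MEASURED: the hooks' upper face (seat plane) lies 112 to 142 mm above the worktop, set anew each time. Four arms carry fixed pipettes like the loose one.
- axis_mark (a point): Point on the turning axis, 20 mm above the worktop. Above it, on a thin spindle, stands the black round turning knob, 30 mm across, from 40 to 75 mm above the seat plane. The carried pipettes stand round it with axes at radius 75 mm, 72 degrees apart, and reach 63 mm above the seat plane.
- hoop_gap (a point): Middle of the opening of the steel guard hoop, 100 mm above the worktop, 108 mm from the axis towards the stand's -x. The hoop (6 mm bar, radius 108 mm, centre line 100 mm above the worktop, on posts) is open 43 degrees to either side of this point.
- load_mark (a point): Point on top of the base (12 mm above the worktop), by the orange bar, 75 mm from the axis towards the stand's -x: straight below the axis of a pipette hung at the loading side. Each hook is a level fork 8 mm thick: a radial slot 15 mm wide, open outwards, between prongs 8 mm wide that end at radius 96 mm; a shaft against the slot's back has its axis at radius 75 mm.
- turret (a joint): Angle of the turret, rad, growing anticlockwise from above; friction about 0.1 N m. At 0 it meets its end stop and the empty hook points to the stand's -x, the gap of the hoop; at q the empty hook is turned anticlockwise from there by q. Starts at 0.5 to 1.45: turn it clockwise.
- jaw_a (a joint): Travel (0 to 0.004 m) of one of two sprung steel rollers of the empty hook: radius 4 mm, axes at radius 79 mm, each standing 3 mm into the slot. Pushing a shaft in past them takes 1 to 7 N (they open about 1.5 mm); then they hold it against the back and resist sliding down with 1 to 7 N, so a pipette let go too high stays too high. Reads about 0.0007 with a shaft home.
- pin (a joint): Red presence pin, 4 mm across, standing 3 mm up from the seat of the empty hook, 9.5 mm inward of the hung pipette's axis; the collar presses it down (less than 1 N). 0 = up (hook empty), 0.003 m = flush with the seat, collar fully home.
- pipette: White round mini pipette with orange band and button, 148 mm long, about 60 g; origin at the centre of its tip, z along it upwards. Straight shaft 12 mm across from 15 to 85 mm above the tip; grey collar 26 mm across from 85 to 92 mm (its underside hangs on the hook); round handle 18 mm across from 92 to 136 mm (grip here); button 12 mm across on top. Stands upright and loose in the blue block.
- dock: Blue block 64 x 64 x 45 mm, fixed to the worktop, origin at the centre of its underside; a hole 13.5 mm wide and 40 mm deep in the middle of its top holds the pipette's shaft.
- white_carton: White carton 63 x 84 x 47 mm, loose bystander; origin at the centre of its underside.
- label_tape: Roll of white tape, 60 mm across, 19 mm high, lying loose; origin at the centre of its underside.
- lab_timer: Light blue lab timer 49 x 73 x 52 mm, loose bystander; origin at the centre of its underside.
There are look-alikes about, which are no part of the job. What is meant by the pipette is not purple, and is the smaller of those in its own colour.

How it is judged:
On the way, in this order (a step that is already met when the one before it is completed fails the run):
1. the turret is turned to its stop, the empty hook at the gap, before the pipette is taken out of its block (value of joint turret below 0.05 rad and distance of pipette from where it was at the start of the episode below 0.015 m), for 0.2 s.
2. the pipette hangs fully home on the hook at the gap (horizontal distance between pipette and load_mark below 0.008 m and value of joint pin above 0.0022 m and angle between pipette's own z axis and vertical below 0.1 rad and value of joint turret below 0.06 rad and height (world z) of pipette above 0.018 m), for 0.2 s.
At the end, for the whole second after the job is handed in: The turret stands at its stop (within 0.06 rad), the pipette hangs on the empty hook at the gap with its tip within 8 mm (horizontally) of the load mark's vertical, upright within 0.1 rad, its collar home so that the presence pin is down at least 2.2 of 3 mm; it is released and at rest (all of step 2 and linear speed of pipette below 0.02 m/s and contact force between the fingers and pipette below 0.1 N); the robot touches nothing.
It fails at once if pipette forced: contact forces between the pipette and the carousel, the rollers' squeeze included, add up to more than 45 N (a push of some 25 N by hand) (contact force between pipette and stand above 45 N).
It fails at once if pipette dropped: moving faster than 0.3 m/s with no finger on it (contact force between the fingers and pipette below 0.05 N and linear speed of pipette above 0.3 m/s).
It fails at once if white carton pushed more than 20 mm (distance of white_carton from where it was at the start of the episode above 0.02 m).
It fails at once if label tape pushed more than 20 mm (distance of label_tape from where it was at the start of the episode above 0.02 m).
It fails at once if lab timer pushed more than 20 mm (distance of lab_timer from where it was at the start of the episode above 0.02 m).
It also fails if it takes over 72 s, if anything falls off the work surface, if the arm or the gripper's body presses on something with over 40 N, if the wrist force passes 120 N, or if a joint passes its speed limit or range.

### The arm

A 6-joint arm with a two-finger parallel gripper is mounted at the origin on a cart in front of the work surface, level with it; the furniture and walls round the work are solid. World frame = base frame: x ahead of the robot, y to its left, z up, the work surface at z = 0. Lengths are in m, angles in rad, forces in N, time in s.
With the tool pointing down it reaches from about 0.4 to 0.825 m from the base axis. Payload 7 kg.
Tool frame: the origin (TCP) lies at the very end of the fingers, on their centre line; the grasp point (between the pads) lies 19 mm behind it; z points along the fingers, y is the line along which they close (so a half turn about z gives the same grasp; the last joint's range is limited). The gripper opens to 85 mm and grips with 20 to 120 N. Pads are 22 mm wide; open, the fingers measure 114 mm over their backs; the gripper's body (76 mm by 85 mm) begins 54 mm behind the grasp point. The pads swing forward as they close: fully open they stand 13 mm farther back than shut.
Start: joints at [1.474, 0.359, 0.012, 0, -1.224, -0.288], TCP at [0.253, 0.626, 0.231] pointing down, gripper open.
Joint ranges: [-3.07, 3.07], [-1.43, 2.12], [-1.02, 1.25], [-3.03, 1.67], [-3.05, -0], [-3.03, 3.03]. Speed limits (rad/s): [2.39, 2.39, 3.01, 3.14, 3.14, 3.14].

### API

Orientations are given as a unit quaternion [x, y, z, w].
In Python, from workcell import * gives the robot as it stands.
- The arm moves only by the tool jog_arm, never from a script. Its argument "deltas" is a list of rows, each a list of 4 numbers: the shift along the tool's x, y, z in cm, then the turn about the tool's z in degrees. In form: [[tx, ty, tz, twist], ...]. A call has exactly 5 rows; each row is the pose to reach, as a shift and turn from the pose commanded when the call began, along the tool's axes at that moment; what a row does not reach only later rows make up. A row lasts 1/8 s, in which the tool goes at most 62.5 mm and 10.7 degrees, less where a joint would pass 70% of its speed; a pose out of reach is approached as far as the arm can. A call with a gripper value outside its range is refused whole. "hand" is the opening, from 0 (shut) to 1 (fully open), set as the call begins (left out, the last holds). The fingers move at their own pace and stop on an object; "newtons" is the grip in N (left out, the last holds). Time passes only in rows, so rows that repeat a pose let the fingers close, or fill a call up. It gives the time, the measured TCP pose, the force, the opening and the grip force at its end, in the units of the state.
- get_obs(): the state, without advancing time (a new reading comes with each control period).
- camera(name): name is "scene" or "side" or "wrist"; returns a dict with "img" (400x640x3 uint8, red, green, blue), "intrinsics" (3x3 intrinsics, pixels), "dist_coeffs" ([k1, k2, p1, p2, k3] as OpenCV has them; the pictures are not rectified), "T" (4x4, takes a point from camera to world coordinates). Camera axes: x right, y down, z forward; pixel columns grow to the right and rows downward; lengths in m; the calibration is good to about 2 mm. A picture is of the moment at which its call begins. There is no depth.
- job_done(): hands the job in; it is judged then, once.
Trained networks look in a picture, given as the dict that the camera call returned (one of the last four; its "shot" number tells which), for a name from the list of things; names that differ only in an ending like _2 or _b are one class to them, and where a whole thing is asked for, a point or a joint stands for the part that bears it (a point fixed in the world has none). Each returns a list of dicts, best first, with "confidence" (0 to 1); they miss things now and then, are a little off and sometimes report something else, mostly with a low value. They report only what shows in the picture. A call takes as long as a camera call. They do not tell look-alikes from the thing itself.
- masks_of(picture, target): "region" (400x640 bool, what is visible of it) and "uv" ([column, row] in pixels, amid what is visible of it).
The state is a dict: "time_s": time; "joints": joint angles; "qd": joint speeds; "effort": joint torques, N m; "tcp_pos": TCP position; "tool_rot": TCP orientation; "contact_force": force on the tool from outside, world axes, zero at the start; "torque": the same for the moment, N m; "gripper_width": finger opening in m; "gripper_force": force on a finger pad.
Only numpy, scipy, OpenCV 4.12 (cv2) and the standard library are available. Lean on these libraries where they do the work, as an engineer would, in place of code of your own. Each camera call takes 0.05 s, during which the arm holds its last target. There are 200 camera calls.

## Working session

There is one attempt and no reset: what is moved stays moved. The work goes in short steps, Python scripts to look and compute and a tool call to move; the robot and the scene stay as the last step left them, time stands still between calls to the robot, and variables do not carry over. Pictures are saved under pics/ and viewed, at most 10 in all, crops included, and the job is handed in when it is done.

Besides the shell and the picture viewer there is one more tool, called by a JSON object that holds its "api" and its "payload", one argument or row to a line. jog_arm: Moves the arm, as the interface text tells. Its arguments: {"type":"object","properties":{"deltas":{"type":"array","items":{"type":"array","items":{"type":"number"}}},"hand":{"type":"number"},"newtons":{"type":"number"}},"required":["deltas"]}

```bash
ls; mkdir -p pics; python3 - <<'E'
from workcell import *
import cv2,numpy as np
o=get_obs(); print({k:np.round(v,3) for k,v in o.items()})
ims=[]
for n in ["scene","side"]:
    c=camera(n); ims.append(c["img"]); 
    print(n,np.round(c["T"],4).tolist(),np.round(c["intrinsics"],1).tolist(),np.round(c["dist_coeffs"],4))
    for t in ["stand","pipette","dock","turret","white_carton","label_tape","lab_timer"]:
        print(t,[(np.round(m["uv"]).tolist(),round(m["confidence"],2),int(m["region"].sum())) for m in masks_of(c,t)])
    cv2.imwrite(f"pics/{n}0.png",c["img"][:,:,::-1])
E
```

```text
pics
{'time_s': np.float64(0.0), 'joints': array([ 1.474,  0.359,  0.011, -0.   , -1.224, -0.288]), 'qd': array([ 0.001, -0.001,  0.003, -0.   , -0.   , -0.001]), 'effort': array([ 1.0000e-03, -5.8333e+01,  2.9341e+01,  6.9370e+00, -6.0000e-03,
       -0.0000e+00]), 'tcp_pos': array([0.253, 0.625, 0.23 ]), 'tool_rot': array([ 0.982, -0.191, -0.   ,  0.001]), 'contact_force': array([ 0.434, -0.371,  0.154]), 'torque': array([-0.02 , -0.033,  0.035]), 'gripper_force': np.float64(0.0), 'gripper_width': np.float64(0.086)}
scene [[-0.6621, -0.3922, 0.6387, -0.0572], [-0.7495, 0.3484, -0.5629, 0.4987], [-0.0018, -0.8513, -0.5246, 0.5997], [0.0, 0.0, 0.0, 1.0]] [[412.8, 0.0, 315.5], [0.0, 412.8, 193.2], [0.0, 0.0, 1.0]] [0.0359 0.     0.     0.     0.    ]
stand [([294.0, 225.0], 0.64, 7616)]
pipette [([258.0, 301.0], 0.93, 583), ([242.0, 264.0], 0.86, 457), ([204.0, 235.0], 0.72, 999), ([294.0, 221.0], 0.2, 7886)]
dock [([241.0, 300.0], 0.71, 1123)]
turret [([293.0, 188.0], 0.58, 2691)]
white_carton [([190.0, 243.0], 0.85, 920), ([419.0, 191.0], 0.25, 394)]
label_tape [([364.0, 180.0], 0.68, 249), ([294.0, 221.0], 0.2, 8084)]
lab_timer [([416.0, 193.0], 0.88, 411)]
side [[0.8229, -0.3851, 0.4177, 0.0744], [-0.5679, -0.5769, 0.5871, -0.6591], [0.0149, -0.7203, -0.6935, 0.8489], [0.0, 0.0, 0.0, 1.0]] [[462.5, 0.0, 318.8], [0.0, 462.5, 205.9], [0.0, 0.0, 1.0]] [-0.1221  0.      0.      0.      0.    ]
stand [([319.0, 204.0], 0.79, 7280)]
pipette [([244.0, 158.0], 0.69, 194), ([265.0, 136.0], 0.63, 489), ([210.0, 171.0], 0.57, 246)]
dock [([245.0, 184.0], 0.92, 671)]
turret [([319.0, 177.0], 0.87, 2733)]
white_carton [([312.0, 147.0], 0.62, 241)]
label_tape [([422.0, 282.0], 0.66, 481)]
lab_timer [([383.0, 328.0], 0.69, 732)]
```

```bash
python3 - <<'E'
import cv2
a=cv2.imread("pics/scene0.png")[110:360,160:460]; b=cv2.imread("pics/side0.png")[110:360,170:470]
cv2.imwrite("pics/s1.png",cv2.resize(a,(720,600),interpolation=cv2.INTER_CUBIC)); cv2.imwrite("pics/d1.png",cv2.resize(b,(720,600),interpolation=cv2.INTER_CUBIC))
E
```

```text
(no output)
```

View pics/s1.png

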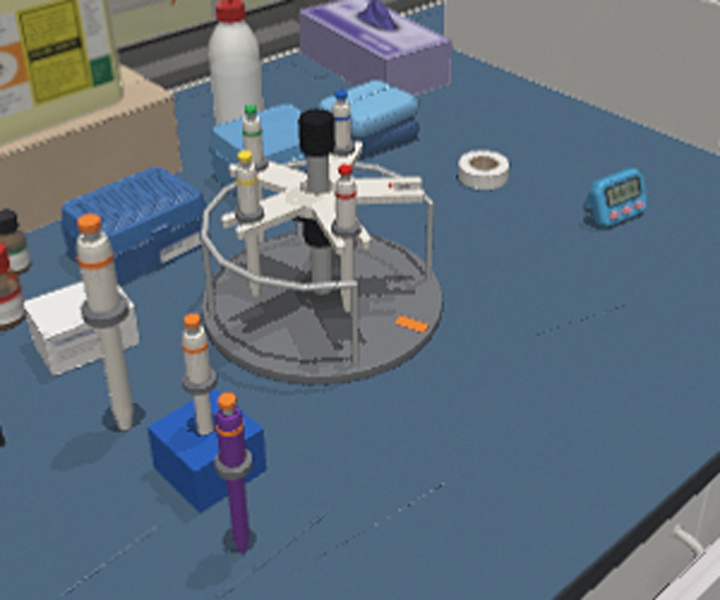

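View pics/d1.png

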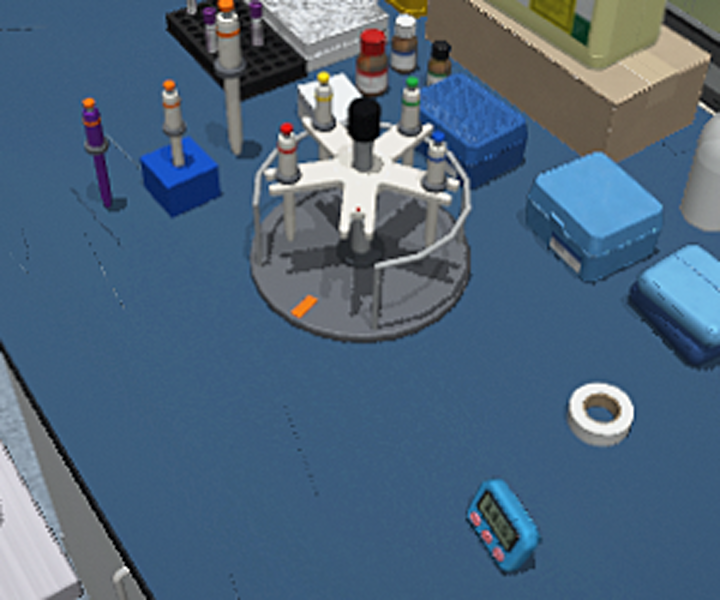

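Orange-topped candidates (scene crop pixels): a large white one at (95,225), a purple one at (230,400), and the small white one in the blue block at (195,325). The last is the one meant: it isn't purple, it's the smaller white one, and it stands in the block. These enlarged crops confirm it. The empty hook is the one pointing away at scene (410,187) / side (357,210), and the orange bar is at (412,323) / (304,306).

```bash
cat > h.py <<'E'
from workcell import *
import cv2,numpy as np
from scipy.optimize import least_squares
def proj(c,P):
    T=np.linalg.inv(c["T"]); rv,_=cv2.Rodrigues(T[:3,:3])
    return cv2.projectPoints(np.array(P,float).reshape(-1,3),rv,T[:3,3],np.array(c["intrinsics"]),np.array(c["dist_coeffs"]))[0].reshape(-1,2)
def ray(c,uv):
    n=cv2.undistortPoints(np.array([[uv]],float),np.array(c["intrinsics"]),np.array(c["dist_coeffs"]))[0,0]
    return c["T"][:3,3],c["T"][:3,:3]@np.array([n[0],n[1],1])
def atz(c,uv,z):
    o,d=ray(c,uv); return o+d*(z-o[2])/d[2]
def tri(cs,uvs):
    A=np.zeros((3,3));b=np.zeros(3)
    for c,u in zip(cs,uvs):
        o,d=ray(c,u);d=d/np.linalg.norm(d);M=np.eye(3)-np.outer(d,d);A+=M;b+=M@o
    x=np.linalg.solve(A,b); return x,[np.round(proj(c,x)[0]-u,1).tolist() for c,u in zip(cs,uvs)]
def blob(c,cond,box):
    x0,y0,x1,y1=box; m=np.zeros(c["img"].shape[:2],bool); m[y0:y1,x0:x1]=cond(c["img"].astype(int))[y0:y1,x0:x1]
    n,l,s,ce=cv2.connectedComponentsWithStats(m.astype(np.uint8)); i=1+np.argmax(s[1:,4]); return ce[i],s[i],l==i
orange=lambda i:(i[...,0]>170)&(i[...,1]<170)&(i[...,2]<90)&(i[...,0]-i[...,2]>100)
black=lambda i:i.max(-1)<60
E
python3 - <<'E'
from h import *
s=camera("scene");d=camera("side"); cs=[s,d]
def B(sx,dx,cond,r=(10,10)):
    o=[]
    for c,(x,y),off in ((s,sx,(160,110)),(d,dx,(170,110))):
        x=x/2.4+off[0];y=y/2.4+off[1]; o.append(blob(c,cond,tuple(int(v) for v in (x-r[0],y-r[1],x+r[0],y+r[1]))))
    return o
for nm,a in (("button",B((193,320),(169,86),orange,(7,5))),("bar",B((412,323),(304,306),orange)),("knob",B((317,132),(364,120),black,(12,15)))):
    print(nm,[np.round(x[0],1).tolist() for x in a],[x[1].tolist() for x in a],tri(cs,[x[0] for x in a]))
    if nm=="bar": print([atz(c,x[0],.0125) for c,x in zip(cs,a)])
    if nm=="button": print([atz(c,x[0],.149) for c,x in zip(cs,a)])
# base disc outline extremes at z~.006
p=lambda x,y,o:(x/2.4+o,y/2.4+110)
print([atz(s,p(x,y,160),.012) for x,y in((205,300),(443,300))],[atz(d,p(x,y,170),.012) for x,y in((250,265),(468,262))])
# pin / empty hook
print("pin",[atz(d,p(357,209,170),z) for z in(.115,.13,.145)])
print("tip end",[atz(s,p(422,188,160),z) for z in(.115,.13,.145)])
for c in cs:
    m=masks_of(c,"stand"); 
for c,n in((s,"scene"),(d,"side")):
    for t in ["white_carton","label_tape","lab_timer","dock"]:
        for m in masks_of(c,t)[:1]: print(n,t,np.round(atz(c,m["uv"],.025)[:2],3))
E
```

```text
button [[239.5, 242.6], [239.8, 144.9]] [[237, 241, 6, 5, 23], [238, 144, 5, 3, 12]] (array([0.4540536 , 0.22411466, 0.15165289]), [[-0.2, -0.2], [-0.1, 0.2]])
[array([0.4564448 , 0.22256943, 0.149     ]), array([0.45596118, 0.22793802, 0.149     ])]
bar [[331.0, 244.7], [296.4, 237.1]] [[325, 242, 13, 7, 44], [292, 233, 10, 9, 45]] (array([ 0.46966693, -0.01142469,  0.01244989]), [[-0.2, -0.3], [-0.2, 0.3]])
[array([ 0.46858499, -0.01116938,  0.0125    ]), array([ 0.4704966 , -0.01096001,  0.0125    ])]
knob [[291.6, 165.1], [321.6, 158.8]] [[284, 156, 16, 19, 256], [315, 148, 16, 22, 237]] (array([0.56269467, 0.02141712, 0.19072937]), [[-0.5, -0.6], [-0.3, 0.7]])
[array([0.62754039, 0.11294092, 0.012     ]), array([ 0.47413154, -0.05970516,  0.012     ])] [array([0.45462403, 0.06844875, 0.012     ]), array([ 0.64846833, -0.05589026,  0.012     ])]
pin [array([ 0.53311311, -0.01334556,  0.115     ]), array([ 0.52373752, -0.02654384,  0.13      ]), array([ 0.51436193, -0.03974211,  0.145     ])]
tip end [array([ 0.51786028, -0.07008345,  0.115     ]), array([ 0.50006229, -0.0524807 ,  0.13      ]), array([ 0.4822643 , -0.03487794,  0.145     ])]
scene white_carton [0.664 0.227]
scene label_tape [ 0.606 -0.271]
scene lab_timer [ 0.468 -0.317]
scene dock [0.45  0.234]
side white_carton [0.69  0.251]
side label_tape [ 0.622 -0.288]
side lab_timer [ 0.475 -0.323]
side dock [0.453 0.216]
```

```bash
python3 - <<'E'
from h import *
s=camera("scene");d=camera("side")
th=np.linspace(0,2*np.pi,90)
circ=lambda x,y,r,z:np.c_[x+r*np.cos(th),y+r*np.sin(th),np.full(90,z)]
def bb(P): return np.r_[P.min(0),P.max(0)]
K=[]
for c,b in((s,(279,150,304,180)),(d,(309,144,334,175))):
    ce,st,_=blob(c,lambda i:i.max(-1)<75,b); K.append(np.array([st[0],st[1],st[0]+st[2]-1,st[1]+st[3]-1],float)); print(K[-1])
p=lambda x,o:x/2.4+o
D=[np.array([p(204.5,160),p(442.5,160),p(381,110)]),np.array([p(250,170),p(468.5,170),p(340,110)])]
def f(v,full=False):
    x,y,h=v;r=[]
    for i,c in enumerate((s,d)):
        k=bb(np.r_[proj(c,circ(x,y,.015,h+.04)),proj(c,circ(x,y,.015,h+.075))])
        q=bb(np.r_[proj(c,circ(x,y,.118,0)),proj(c,circ(x,y,.118,.012))])
        r+=list(k-K[i])+list(q[[0,2,3]]-D[i])
    return np.array(r)
R=least_squares(f,[.563,.0215,.13],loss="soft_l1");print(np.round(R.x,4),np.round(R.fun,1))
pt=lambda c,x,y,o,z:atz(c,(x/2.4+o,y/2.4+110),z)[:2].round(3)
print("purple foot",pt(s,240,548,160,0),pt(d,108,207,170,0),"big foot",pt(s,123,428,160,0),pt(d,236,153,170,0))
print("purple top",pt(s,227,400,160,.15),pt(d,90,103,170,.15))
E
```

```text
[284. 155. 299. 175.]
[314. 146. 331. 169.]
[0.5623 0.0207 0.134 ] [ 0.  -1.5 -0.3 -0.3 -2.  -0.3  1.1  0.7  3.3 -2.9  0.5 -0.4  0.9  1.5]
purple foot [0.373 0.25 ] [0.373 0.247] big foot [0.539 0.253] [0.541 0.248]
purple top [0.367 0.252] [0.373 0.242]
```

{"api": "jog_arm", "payload": {
  "deltas": [
    [4.6,4.0,-3,0],
    [9.2,8,-4,0],
    [13.8,12,-4,0],
    [18.4,16,-4,0],
    [23,20,-4,0]
  ],
  "hand": 1,
  "newtons": 20
}}

```text
time_s: 2.12
tcp_pos: [0.3921, 0.3521, 0.2717]
tool_rot: [0.982, -0.191, 0.0, -0.0]
contact_force: [0.5, 0.9, -0.4]
gripper_width: 0.0857
gripper_force: 0.0
```

{"api": "jog_arm", "payload": {
  "deltas": [
    [4.6,4.0,0,0],
    [9.2,8,0,0],
    [13.8,12,0,0],
    [18.4,16,0,0],
    [23,20,0,0]
  ]
}}

```text
time_s: 2.75
tcp_pos: [0.5303, 0.0804, 0.2718]
tool_rot: [0.982, -0.191, 0.0, -0.0]
contact_force: [1.6, 0.8, 0.5]
gripper_width: 0.0855
gripper_force: 0.0
```

```bash
cat >> h.py <<'E'
def state():
    o=get_obs(); from scipy.spatial.transform import Rotation as R
    M=R.from_quat(o["tool_rot"]).as_matrix(); print("t",round(float(o["time_s"]),2),"tcp",np.round(o["tcp_pos"],4),"x",np.round(M[:,0],3),"y",np.round(M[:,1],3),"z",np.round(M[:,2],3),"F",np.round(o["contact_force"],1),"Tq",np.round(o["torque"],2),"w",round(float(o["gripper_width"]),4),"gf",round(float(o["gripper_force"]),1),"q",np.round(o["joints"],2)); return np.array(o["tcp_pos"]),M
def go(target,yang=None):
    p,M=state(); d=M.T@(np.array(target)-p)*100; print("delta cm",np.round(d,2),end=" ")
    if yang is not None:
        a=np.degrees(np.arctan2(M[1,1],M[0,1])); print("twist",round((a-yang+90)%180-90,1))
E
python3 -c "
from h import *
go((.5625,.021,.27))"
```

```text
t 2.75 tcp [0.5303 0.0804 0.2718] x [ 0.927 -0.375  0.001] y [-0.375 -0.927 -0.001] z [ 0.001  0.    -1.   ] F [1.6 0.8 0.5] Tq [ 0.12 -0.15  0.01] w 0.0855 gf 0.0 q [ 0.52  0.1  -0.23  0.   -1.24  0.67]
delta cm [5.21 4.29 0.18]
```

{"api": "jog_arm", "payload": {
  "deltas": [
    [4,3.3,0,0],
    [5.3,4.4,0,0],
    [5.3,4.4,0,0],
    [5.3,4.4,0,0],
    [5.3,4.4,0,0]
  ]
}}

```text
time_s: 3.38
tcp_pos: [0.5619, 0.0226, 0.2715]
tool_rot: [0.982, -0.19, 0.0, -0.0]
contact_force: [0.2, 0.5, 0.5]
gripper_width: 0.0855
gripper_force: 0.0
```

```bash
python3 - <<'E'
from h import *
go((.5625,.021,.175))
c=camera("wrist"); print(np.round(c["T"],3).tolist(),np.round(c["intrinsics"][0],0))
g=c["img"].copy()
th=np.linspace(0,2*np.pi,60)
def circ(x,y,r,z,col):
    for u in proj(c,np.c_[x+r*np.cos(th),y+r*np.sin(th),np.full(60,z)]):
        cv2.circle(g,tuple(int(v) for v in u),0,col,-1)
circ(.5625,.021,.015,.207,(255,0,0)); circ(.5625,.021,.118,.012,(255,255,0)); 
a=np.radians(199.5)
for k in range(1,5):
    b=a+np.radians(31+72*k); circ(.5625+.075*np.cos(b),.021+.075*np.sin(b),.013,.132+.007,(0,255,0))
b=a+np.radians(31); circ(.5625+.0655*np.cos(b),.021+.0655*np.sin(b),.002,.135,(0,0,255))
cv2.imwrite("pics/w1.png",g[:,:,::-1])
E
```

```text
t 3.38 tcp [0.5619 0.0226 0.2715] x [ 0.927 -0.374  0.   ] y [-0.374 -0.927 -0.   ] z [ 0.  0. -1.] F [0.2 0.5 0.5] Tq [ 0.01  0.06 -0.01] w 0.0855 gf 0.0 q [ 0.39  0.15 -0.18 -0.   -1.24  0.8 ]
delta cm [0.12 0.13 9.65] [[-0.374, -0.893, -0.252, 0.625], [-0.928, 0.359, 0.102, -0.003], [-0.001, 0.272, -0.962, 0.414], [0.0, 0.0, 0.0, 1.0]] [321.   0. 321.]
```

View pics/w1.png

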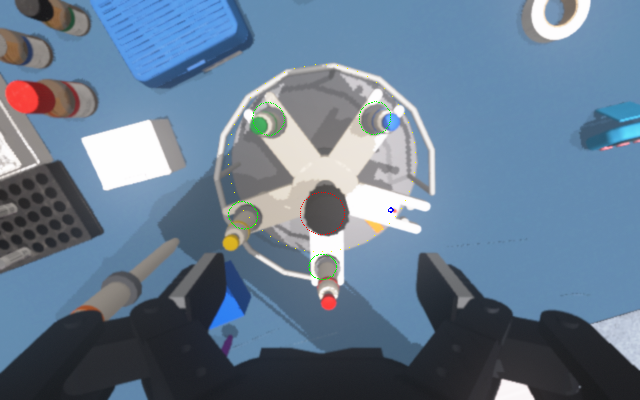

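The wrist view shows the knob at (325,212), and the model overlay (knob, collars, disc) matches the picture. The empty hook is at (400,212). Next I descend and grip the knob.

{"api": "jog_arm", "payload": {
  "deltas": [
    [0.1,0.1,4,0],
    [0.1,0.1,8,0],
    [0.1,0.1,10,0],
    [0.1,0.1,10,0],
    [0.1,0.1,10,0]
  ]
}}

```text
time_s: 4.05
tcp_pos: [0.5634, 0.0208, 0.1725]
tool_rot: [0.982, -0.191, 0.001, -0.0]
contact_force: [-0.3, -0.6, 0.3]
gripper_width: 0.0852
gripper_force: 0.0
```

{"api": "jog_arm", "payload": {
  "deltas": [
    [0,0,0,0],
    [0,0,0,0],
    [0,0,0,0],
    [0,0,0,0],
    [0,0,0,0]
  ],
  "hand": 0,
  "newtons": 25
}}

```text
time_s: 4.68
tcp_pos: [0.5622, 0.0185, 0.1722]
tool_rot: [0.982, -0.191, -0.0, 0.001]
contact_force: [-2.8, -6.1, 6.7]
gripper_width: 0.0292
gripper_force: 25.9
```

```bash
python3 -c "
from h import *
state()"
```

```text
t 4.67 tcp [0.5622 0.0185 0.1722] x [ 0.927 -0.375  0.   ] y [-0.375 -0.927  0.003] z [-0.001 -0.002 -1.   ] F [-2.8 -6.1  6.7] Tq [-2.4   1.09  0.05] w 0.0292 gf 25.9 q [ 0.38  0.22 -0.32  0.   -1.03  0.8 ]
```

{"api": "jog_arm", "payload": {
  "deltas": [
    [0,0.25,0,4],
    [0,0.25,0,10],
    [0,0.25,0,17],
    [0,0.25,0,24],
    [0,0.25,0,28]
  ]
}}

```text
time_s: 5.3
tcp_pos: [0.5617, 0.0177, 0.1722]
tool_rot: [0.906, -0.424, 0.0, 0.0]
contact_force: [-3.6, -0.6, 6.7]
gripper_width: 0.0295
gripper_force: 25.9
```

```bash
python3 -c "
from h import *
state()"
```

```text
t 5.3 tcp [0.5617 0.0177 0.1722] x [ 0.64  -0.768  0.   ] y [-0.768 -0.64   0.   ] z [ 0. -0. -1.] F [-3.6 -0.6  6.7] Tq [-0.16  1.23  0.14] w 0.0295 gf 25.9 q [ 0.38  0.22 -0.32  0.   -1.03  0.31]
```

{"api": "jog_arm", "payload": {
  "deltas": [
    [0,0,0,2],
    [0,0,0,4],
    [0,0,0,6],
    [0,0,0,8],
    [0,0,0,8]
  ]
}}

```text
time_s: 5.92
tcp_pos: [0.5619, 0.017, 0.1722]
tool_rot: [0.874, -0.485, 0.0, 0.0]
contact_force: [-3.0, -4.2, 6.4]
gripper_width: 0.0295
gripper_force: 25.9
```

```bash
python3 - <<'E'
from h import *
state()
# overlay of hook at stop in side
c=camera("side");g=c["img"].copy();a=np.radians(199.5)
P=[(.562+r*np.cos(a)-t*np.sin(a),.018+r*np.sin(a)+t*np.cos(a),.132) for r in(96,) for t in(0,)] if 0 else None
for r,z,col in((.096,.132,(255,0,0)),(.0655,.135,(0,255,0)),(.098,.012,(255,0,255)),(.108,.1,(0,255,255))):
    u=proj(c,[(.562+r*np.cos(a),.018+r*np.sin(a),z)])[0]; print(r,z,u.round(1)); cv2.circle(g,tuple(np.int32(u.round())),0,col,-1)
cv2.imwrite("pics/d2.png",cv2.resize(g[130:270,230:400],None,fx=4,fy=4,interpolation=cv2.INTER_NEAREST)[:,:,::-1])
E
```

```text
t 5.92 tcp [0.5619 0.017  0.1722] x [ 0.529 -0.849  0.001] y [-0.849 -0.529  0.   ] z [ 0.    -0.001 -1.   ] F [-3.  -4.2  6.4] Tq [-1.52  0.84  0.31] w 0.0295 gf 25.9 q [ 0.38  0.22 -0.32  0.   -1.03  0.18]
0.096 0.132 [296.5 202. ]
0.0655 0.135 [304.7 193.7]
0.098 0.012 [297.  238.3]
0.108 0.1 [293.6 215.1]
```

View pics/d2.png

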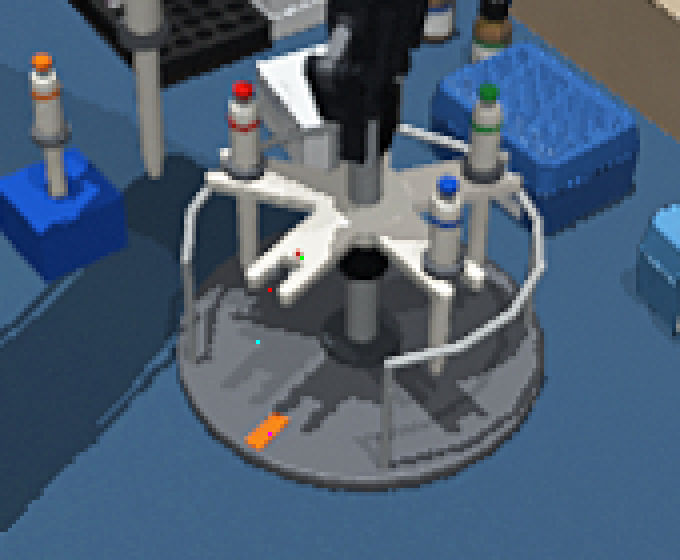

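The hook is now close to the gap, with the pin at crop (297,253) against a predicted (302,257). The torque is rising. I'll turn a little further to make sure it's at the stop.

{"api": "jog_arm", "payload": {
  "deltas": [
    [0,0,0,1],
    [0,0,0,2],
    [0,0,0,3],
    [0,0,0,4],
    [0,0,0,4]
  ]
}}

```text
time_s: 6.6
tcp_pos: [0.5618, 0.0168, 0.1721]
tool_rot: [0.857, -0.516, 0.0, 0.001]
contact_force: [-2.0, -5.2, 5.8]
gripper_width: 0.0293
gripper_force: 26.0
```

```bash
python3 - <<'E'
from h import *
state()
c=camera("side")
red=lambda i:(i[...,0]>150)&(i[...,1]<90)&(i[...,2]<90)
print(blob(c,red,(298,186,312,200))[:2])
E
```

```text
t 6.6 tcp [0.5618 0.0168 0.1721] x [ 0.469 -0.883  0.001] y [-0.883 -0.469  0.001] z [ 0.    -0.002 -1.   ] F [-2.  -5.2  5.8] Tq [-1.8   0.72  0.2 ] w 0.0293 gf 26.0 q [ 0.38  0.22 -0.32  0.   -1.03  0.11]
(array([304., 193.]), array([304, 193,   1,   1,   1], dtype=int32))
```

{"api": "jog_arm", "payload": {
  "deltas": [
    [0,0,0,0],
    [0,0,0,0],
    [0,0,0,0],
    [0,0,-4,0],
    [0,0,-8,0]
  ],
  "hand": 1
}}

```text
time_s: 7.28
tcp_pos: [0.5616, 0.0179, 0.2519]
tool_rot: [0.857, -0.515, -0.0, 0.001]
contact_force: [0.5, 0.9, -0.1]
gripper_width: 0.0851
gripper_force: 0.0
```

{"api": "jog_arm", "payload": {
  "deltas": [
    [0,0,0,0],
    [0,0,0,0],
    [0,0,0,0],
    [0,0,0,0],
    [0,0,0,0]
  ]
}}

```text
time_s: 7.9
tcp_pos: [0.5617, 0.0178, 0.2508]
tool_rot: [0.857, -0.515, -0.0, 0.0]
contact_force: [-0.1, -0.8, 0.3]
gripper_width: 0.0851
gripper_force: 0.0
```

```bash
python3 - <<'E'
from h import *
go((.4545,.2240,.25),19.5)
c=camera("wrist"); g=c["img"].copy()
u=proj(c,[(.4917,-.007,.132)])[0]; b=proj(c,[(.562,.0175,.207)])[0]; print(u,b)
s=2;x0=int(min(max(u[0]-100,0),360));y0=int(min(max(u[1]-90,0),160))
print(x0,y0)
np.save("pics/w.npy",c["img"]); import pickle; pickle.dump(c,open("pics/w2.pkl","wb"))
cv2.imwrite("pics/w2.png",cv2.resize(g[y0:y0+200,x0:x0+260],None,fx=3,fy=3,interpolation=cv2.INTER_CUBIC)[:,:,::-1])
E
```

```text
t 7.9 tcp [0.5617 0.0178 0.2508] x [ 0.469 -0.883 -0.   ] y [-0.883 -0.469  0.001] z [-0.001 -0.    -1.   ] F [-0.1 -0.8  0.3] Tq [-0.02 -0.01  0.04] w 0.0851 gf 0.0 q [ 0.38  0.16 -0.21 -0.   -1.2   0.11]
delta cm [-23.24  -0.2    0.08] twist 8.5
[406.62468858 207.6354973 ] [319.90757071 225.54894901]
306 117
```

View pics/w2.png

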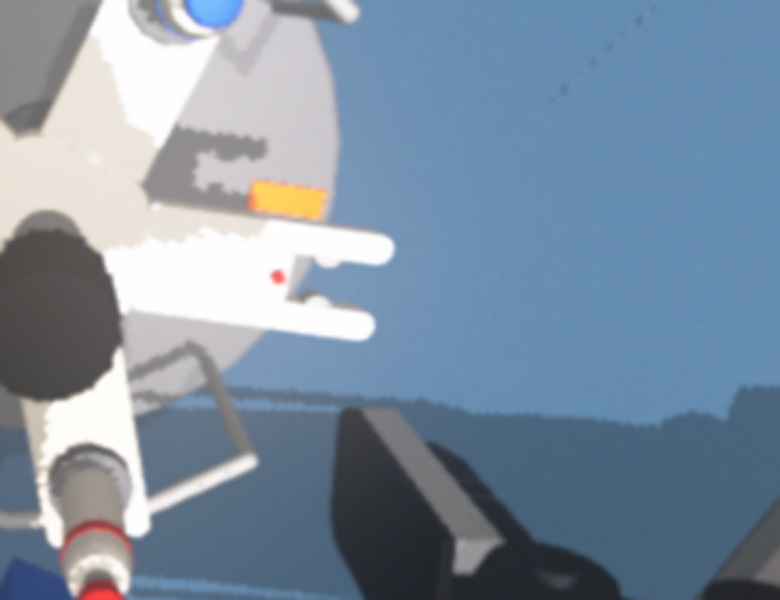

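The wrist crop shows the empty hook with its pin at (277,277), prong ends at (393,249) and (374,326), and the orange bar at (288,200). The hook is in the hoop gap.

```bash
python3 - <<'E'
from h import *
w=camera("wrist");d=camera("side");s=camera("scene")
red=lambda i:(i[...,0]>120)&(i[...,0]-i[...,1]>50)&(i[...,0]-i[...,2]>50)
orange2=lambda i:(i[...,0]>170)&(i[...,2]<120)&(i[...,1]<200)&(i[...,0]-i[...,2]>90)
pw=blob(w,red,(390,200,406,218));pd=blob(d,red,(300,189,308,198)); print(pw[:2],pd[:2])
I=d["img"].astype(int);sub=(I[...,0]-(I[...,1]+I[...,2])/2)[188:199,299:310].clip(8)-8
yy,xx=np.mgrid[188:199,299:310];pdc=np.array([(sub*xx).sum(),(sub*yy).sum()])/sub.sum();print(pdc)
print("pin tri",tri([w,d],[pw[0],pdc]))
bw=blob(w,orange2,(385,170,420,195));print("bar w",bw[:2],atz(w,bw[0],.0125))
for h in(.126,.130,.134,.138):
    P=atz(w,pw[0],h+.003);A=atz(w,(306+389/3,117+249/3),h);B=atz(w,(306+370/3,117+326/3),h);m=(A+B)/2
    v=m-P;print(h,P.round(4),m.round(4),"len",np.hypot(*v[:2]).round(4),"ang",np.degrees(np.arctan2(v[1],v[0])).round(1),"sep",np.linalg.norm(A-B).round(4))
for c in(s,d):
    b=blob(c,orange,(232,236,246,248) if c is s else (232,138,248,148))[0]; print(b,atz(c,b,.149))
E
```

```text
(array([398.35294118, 209.        ]), array([396, 207,   5,   5,  17], dtype=int32)) (array([304., 193.]), array([304, 192,   1,   3,   3], dtype=int32))
[303.96615385 192.98153846]
pin tri (array([ 0.49902658, -0.00321096,  0.13729934]), [[0.1, 0.4], [0.1, 0.1]])
bar w (array([390.0625, 183.375 ]), array([389, 180,   4,   7,  16], dtype=int32)) [ 0.47923305 -0.00721825  0.0125    ]
0.126 [ 0.4962 -0.0022  0.129 ] [ 0.4669 -0.0125  0.126 ] len 0.031 ang -160.5 sep 0.0238
0.13 [ 0.4977 -0.0028  0.133 ] [ 0.4688 -0.013   0.13  ] len 0.0306 ang -160.5 sep 0.0234
0.134 [ 0.4991 -0.0034  0.137 ] [ 0.4707 -0.0134  0.134 ] len 0.0301 ang -160.5 sep 0.0231
0.138 [ 0.5006 -0.004   0.141 ] [ 0.4726 -0.0139  0.138 ] len 0.0297 ang -160.6 sep 0.0227
[239.5        242.88461538] [0.45576595 0.22295781 0.149     ]
[240.         144.84615385] [0.45645178 0.22796879 0.149     ]
```

{"api": "jog_arm", "payload": {
  "deltas": [
    [-4.6,0,-1,-10],
    [-9.3,0,-1,-20],
    [-14,0,-1,-30],
    [-18.6,-0.1,-1,-40],
    [-23.3,-0.2,-1,-50]
  ]
}}

```text
time_s: 8.72
tcp_pos: [0.4536, 0.2259, 0.2616]
tool_rot: [0.995, -0.102, 0.0, -0.0]
contact_force: [1.2, 0.1, -0.0]
gripper_width: 0.0855
gripper_force: 0.0
```

{"api": "jog_arm", "payload": {
  "deltas": [
    [0,0,0,-10],
    [0,0,0,-20],
    [0,0,0,-31.5],
    [0,0,0,-31.5],
    [0,0,0,-31.5]
  ]
}}

```text
time_s: 9.35
tcp_pos: [0.4544, 0.2246, 0.2613]
tool_rot: [0.986, 0.167, 0.0, -0.0]
contact_force: [-0.2, 0.4, 0.4]
gripper_width: 0.0852
gripper_force: 0.0
```

```bash
python3 - <<'E'
from h import *
go((.4545,.2240,.1),109.5)
c=camera("wrist");s=camera("scene");d=camera("side")
u=proj(c,[(.455,.2245,.152)])[0];print(u)
x0,y0=int(u[0])-50,int(u[1])-50
b=blob(c,orange,(x0,max(y0,0),x0+100,y0+100));print(b[:2],[atz(c,b[0],z).round(4) for z in(.147,.15,.153)])
bs=blob(s,orange,(232,236,246,248))[0];bd=blob(d,orange,(232,138,248,148))[0]
print(tri([c,s,d],[b[0],bs,bd]))
g=c["img"].copy();cv2.drawMarker(g,tuple(np.int32(b[0])),(255,0,255),0,8)
cv2.imwrite("pics/w3.png",g[:,:,::-1])
E
```

```text
t 9.35 tcp [0.4544 0.2246 0.2613] x [0.944 0.329 0.   ] y [ 0.329 -0.944  0.   ] z [ 0.  0. -1.] F [-0.2  0.4  0.4] Tq [-0.01  0.01  0.06] w 0.0852 gf 0.0 q [ 0.85  0.06 -0.3   0.   -1.21  1.06]
delta cm [-1.000e-02  6.000e-02  1.613e+01] twist -0.3
[321.55098613 197.54239899]
(array([323.33846154, 200.93846154]), array([317, 195,  13,  13, 130], dtype=int32)) [array([0.4515, 0.2217, 0.147 ]), array([0.4522, 0.222 , 0.15  ]), array([0.453 , 0.2223, 0.153 ])]
(array([0.45353203, 0.22335612, 0.15163261]), [[-1.1, -1.4], [0.5, -0.7], [-0.3, 0.3]])
```

View pics/w3.png

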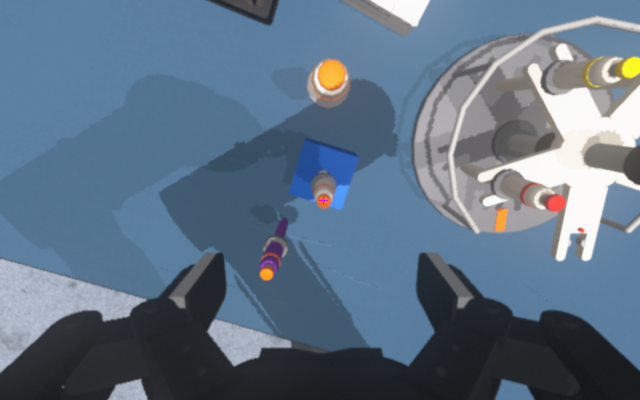

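The chosen pipette's button is at (323,201), centred between the open fingers. The purple one (267,272) and the large one (331,75) are clear of the fingers.

{"api": "jog_arm", "payload": {
  "deltas": [
    [-0.15,0.1,5,0],
    [-0.15,0.1,10,0],
    [-0.15,0.1,14,0],
    [-0.15,0.1,16,0],
    [-0.15,0.1,16,0]
  ]
}}

```text
time_s: 10.12
tcp_pos: [0.4526, 0.2224, 0.1]
tool_rot: [0.986, 0.168, -0.001, 0.001]
contact_force: [0.5, -0.6, 0.9]
gripper_width: 0.0854
gripper_force: 0.0
```

{"api": "jog_arm", "payload": {
  "deltas": [
    [0,0,0,0],
    [0,0,0,0],
    [0,0,0,0],
    [0,0,0,0],
    [0,0,0,0]
  ],
  "hand": 0,
  "newtons": 25
}}

```text
time_s: 10.75
tcp_pos: [0.4537, 0.2232, 0.1019]
tool_rot: [0.986, 0.169, 0.0, 0.0]
contact_force: [0.7, -1.5, 4.2]
gripper_width: 0.0172
gripper_force: 24.8
```

```bash
python3 -c "
from h import *
state()"
```

```text
t 10.75 tcp [0.4537 0.2232 0.1019] x [0.943 0.333 0.001] y [ 0.333 -0.943  0.   ] z [ 0.001  0.    -1.   ] F [ 0.7 -1.5  4.2] Tq [-0.85 -0.2   0.02] w 0.0172 gf 24.8 q [ 0.85  0.21 -0.53  0.   -0.83  1.06]
```

{"api": "jog_arm", "payload": {
  "deltas": [
    [0,0,0,0],
    [0,0,0,0],
    [0,0,-1.5,0],
    [0,0,-4,0],
    [0,0,-7,0]
  ],
  "newtons": 60
}}

```text
time_s: 11.38
tcp_pos: [0.4529, 0.223, 0.1723]
tool_rot: [0.986, 0.169, -0.001, 0.0]
contact_force: [0.5, 0.6, -0.2]
gripper_width: 0.0168
gripper_force: 58.5
```

{"api": "jog_arm", "payload": {
  "deltas": [
    [0,0,0,0],
    [0,0,0,0],
    [0,0,0,0],
    [0,0,0,0],
    [0,0,0,0]
  ]
}}

```text
time_s: 12.0
tcp_pos: [0.4532, 0.2231, 0.1709]
tool_rot: [0.986, 0.169, -0.0, 0.0]
contact_force: [0.2, 0.1, -1.3]
gripper_width: 0.0164
gripper_force: 58.5
```

```bash
python3 - <<'E'
from h import *
p,M=state(); go((.432,-.0274,.165),109.5)
c=camera("wrist");s=camera("scene");d=camera("side")
est=p+[0,0,.0495]
uv=[]
for k in(s,d):
    u=proj(k,[est])[0]; b=blob(k,orange,tuple(int(v) for v in(u[0]-8,u[1]-6,u[0]+8,u[1]+6)));uv.append(b[0]);print(u,b[0],b[1])
print(tri([s,d],uv), est)
E
```

```text
t 12.0 tcp [0.4532 0.2231 0.1709] x [ 0.943  0.333 -0.001] y [ 0.333 -0.943  0.   ] z [-0.001 -0.001 -1.   ] F [ 0.2  0.1 -1.3] Tq [ 0.02 -0.02 -0.01] w 0.0164 gf 58.5 q [ 0.85  0.13 -0.44 -0.   -1.    1.06]
t 12.0 tcp [0.4532 0.2231 0.1709] x [ 0.943  0.333 -0.001] y [ 0.333 -0.943  0.   ] z [-0.001 -0.001 -1.   ] F [ 0.2  0.1 -1.3] Tq [ 0.02 -0.02 -0.01] w 0.0164 gf 58.5 q [ 0.85  0.13 -0.44 -0.   -1.    1.06]
delta cm [-10.34  22.92   0.61] twist -0.0
[236.05515137 209.44537926] [237. 211.] [237 210   1   3   3]
[236.83022488 122.50251049] [235.  122.5] [235 122   1   2   2]
(array([0.44867496, 0.22448515, 0.22070279]), [[-0.2, -0.3], [-0.1, 0.2]]) [0.45315192 0.22310595 0.22038012]
```

{"api": "jog_arm", "payload": {
  "deltas": [
    [-3,4,0,0],
    [-6,9,0,0],
    [-8.5,14,0,0],
    [-10,19,0.3,0],
    [-10.3,22.5,0.6,0]
  ]
}}

```text
time_s: 12.78
tcp_pos: [0.4306, -0.0251, 0.1657]
tool_rot: [0.986, 0.169, 0.001, -0.0]
contact_force: [0.8, 0.8, -0.3]
gripper_width: 0.0163
gripper_force: 58.7
```

{"api": "jog_arm", "payload": {
  "deltas": [
    [0,0.4,0,0],
    [0,0.4,0,0],
    [0,0.4,0,0],
    [0,0.4,0,0],
    [0,0.4,0,0]
  ]
}}

```text
time_s: 13.4
tcp_pos: [0.4325, -0.0265, 0.1654]
tool_rot: [0.986, 0.169, 0.0, -0.0]
contact_force: [0.4, -0.2, -0.8]
gripper_width: 0.0165
gripper_force: 58.8
```

```bash
python3 - <<'E'
from h import *
p,M=state(); go((.4905,-.0067,.134+.0119+.008),109.5)
c=camera("side");g=c["img"].copy()
for q,col in(((p+[0,0,-.097]),(255,0,0)),((p+[0,0,.05]),(255,0,255)),((.4905,-.0067,.134),(0,255,0)),((.499,-.0032,.137),(0,0,255))):
    u=proj(c,[q])[0];print(u.round(1));cv2.circle(g,tuple(np.int32(u.round())),0,col,-1)
s=camera("scene");h=s["img"].copy()
for q,col in(((p+[0,0,-.097]),(255,0,0)),((p+[0,0,.05]),(255,0,255)),((.4905,-.0067,.134),(0,255,0))):
    u=proj(s,[q])[0];print(u.round(1));cv2.circle(h,tuple(np.int32(u.round())),0,col,-1)
R=lambda a:cv2.resize(a,None,fx=4,fy=4,interpolation=cv2.INTER_NEAREST)
cv2.imwrite("pics/sd3.png",np.hstack([R(g[140:265,235:330]),R(h[150:275,265:360])])[:,:,::-1])
E
```

```text
t 13.4 tcp [ 0.4325 -0.0265  0.1654] x [0.943 0.334 0.   ] y [ 0.334 -0.943 -0.   ] z [ 0.  0. -1.] F [ 0.4 -0.2 -0.8] Tq [ 0.02 -0.01  0.02] w 0.0165 gf 58.8 q [ 0.4   0.01 -0.59 -0.   -0.97  1.51]
t 13.4 tcp [ 0.4325 -0.0265  0.1654] x [0.943 0.334 0.   ] y [ 0.334 -0.943 -0.   ] z [ 0.  0. -1.] F [ 0.4 -0.2 -0.8] Tq [ 0.02 -0.01  0.02] w 0.0165 gf 58.8 q [ 0.4   0.01 -0.59 -0.   -0.97  1.51]
delta cm [6.13 0.07 1.15] twist 0.0
[285.7 231.7]
[283.2 183.5]
[301.8 196.4]
[304.1 193.1]
[348.2 229.2]
[351.2 168.8]
[323.5 195.8]
```

View pics/sd3.png

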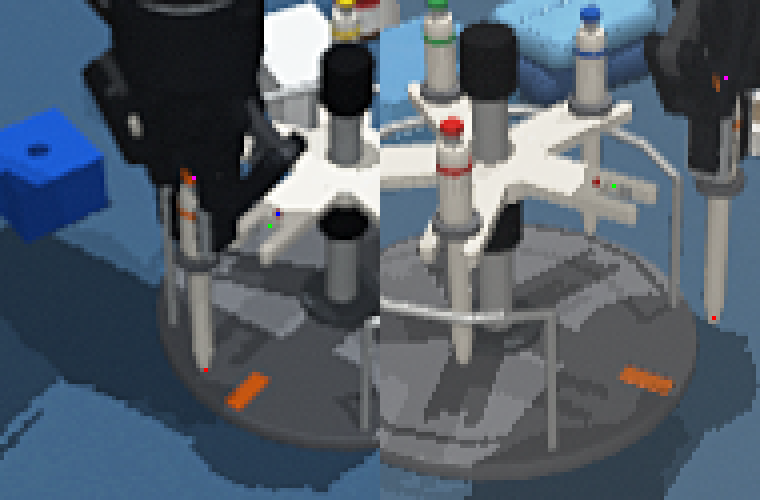

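Both views show the pipette upright in the grip, with its tip where I predicted it. Next: lower it to just above seat height and move in radially.

{"api": "jog_arm", "payload": {
  "deltas": [
    [0,0,0.6,0],
    [0.5,0,1.15,0],
    [1.5,0.05,1.15,0],
    [2.5,0.05,1.15,0],
    [3.0,0.05,1.15,0]
  ]
}}

```text
time_s: 14.12
tcp_pos: [0.4619, -0.0172, 0.1538]
tool_rot: [0.986, 0.169, -0.0, 0.0]
contact_force: [-0.5, 0.3, -0.6]
gripper_width: 0.0165
gripper_force: 58.8
```

{"api": "jog_arm", "payload": {
  "deltas": [
    [0.4,0,0,0],
    [0.8,0,0,0],
    [1.2,0,0,0],
    [1.6,0,0,0],
    [1.8,0,0,0]
  ]
}}

```text
time_s: 14.75
tcp_pos: [0.4781, -0.0114, 0.1538]
tool_rot: [0.986, 0.169, 0.0, -0.0]
contact_force: [0.3, -0.5, -1.1]
gripper_width: 0.0166
gripper_force: 58.8
```

```bash
python3 -c "
from h import *
go((.4905,-.0067,.154),109.5)"
```

```text
t 14.75 tcp [ 0.4781 -0.0114  0.1538] x [0.943 0.333 0.   ] y [ 0.333 -0.943 -0.   ] z [ 0.  0. -1.] F [ 0.3 -0.5 -1.1] Tq [ 0.02 -0.03  0.02] w 0.0166 gf 58.8 q [ 0.39  0.1  -0.52 -0.   -0.95  1.52]
delta cm [ 1.33 -0.03 -0.02] twist -0.0
```

{"api": "jog_arm", "payload": {
  "deltas": [
    [0.2,0,0,0],
    [0.4,0,0,0],
    [0.6,0,0,0],
    [0.8,0,0,0],
    [0.9,0,0,0]
  ]
}}

```text
time_s: 15.38
tcp_pos: [0.4857, -0.0087, 0.1534]
tool_rot: [0.986, 0.169, -0.001, 0.0]
contact_force: [-3.3, -0.5, -1.5]
gripper_width: 0.0169
gripper_force: 58.7
```

```bash
python3 -c "
from h import *
go((.4905,-.0067,.154),109.5)"
```

```text
t 15.38 tcp [ 0.4857 -0.0087  0.1534] x [ 0.943  0.333 -0.002] y [ 0.333 -0.943 -0.   ] z [-0.001 -0.    -1.   ] F [-3.3 -0.5 -1.5] Tq [-0.2   1.34 -0.02] w 0.0169 gf 58.7 q [ 0.39  0.12 -0.5  -0.   -0.95  1.52]
delta cm [ 0.52 -0.03 -0.06] twist -0.1
```

{"api": "jog_arm", "payload": {
  "deltas": [
    [0.1,0,0,0],
    [0.2,0,0,0],
    [0.3,0,0,0],
    [0.4,0,0,0],
    [0.4,0,0,0]
  ]
}}

```text
time_s: 16.0
tcp_pos: [0.4909, -0.0069, 0.1541]
tool_rot: [0.986, 0.169, 0.001, -0.0]
contact_force: [-0.4, 1.3, -0.6]
gripper_width: 0.0168
gripper_force: 58.7
```

```bash
python3 -c "
from h import *
go((.4905,-.0067,.154),109.5)"
```

```text
t 16.0 tcp [ 0.4909 -0.0069  0.1541] x [0.943 0.333 0.002] y [ 0.333 -0.943  0.   ] z [ 0.001  0.    -1.   ] F [-0.4  1.3 -0.6] Tq [ 0.32 -0.06  0.03] w 0.0168 gf 58.7 q [ 0.39  0.12 -0.5   0.   -0.95  1.52]
delta cm [-0.03 -0.03  0.01] twist -0.0
```

{"api": "jog_arm", "payload": {
  "deltas": [
    [0.05,0,0.1,0],
    [0.05,0,0.2,0],
    [0.05,0,0.3,0],
    [0.05,0,0.4,0],
    [0.05,0,0.4,0]
  ]
}}

```text
time_s: 16.62
tcp_pos: [0.4909, -0.0069, 0.1498]
tool_rot: [0.986, 0.169, 0.0, -0.0]
contact_force: [2.1, 1.3, -0.5]
gripper_width: 0.0168
gripper_force: 58.9
```

{"api": "jog_arm", "payload": {
  "deltas": [
    [0,0,0.1,0],
    [0,0,0.2,0],
    [0,0,0.2,0],
    [0,0,0.2,0],
    [0,0,0.2,0]
  ]
}}

```text
time_s: 17.25
tcp_pos: [0.4906, -0.007, 0.1478]
tool_rot: [0.986, 0.169, 0.0, -0.0]
contact_force: [1.8, 1.4, -0.1]
gripper_width: 0.0167
gripper_force: 58.9
```

```bash
python3 -c "
from h import *
go((.4905,-.0067,.146),109.5)"
```

```text
t 17.25 tcp [ 0.4906 -0.007   0.1478] x [0.943 0.333 0.   ] y [ 0.333 -0.943 -0.   ] z [ 0.  0. -1.] F [ 1.8  1.4 -0.1] Tq [ 0.53 -0.63  0.01] w 0.0167 gf 58.9 q [ 0.39  0.13 -0.5  -0.   -0.94  1.52]
delta cm [ 0.   -0.03  0.18] twist -0.1
```

{"api": "jog_arm", "payload": {
  "deltas": [
    [0,0,0.05,0],
    [0,0,0.1,0],
    [0,0,0.15,0],
    [0,0,0.15,0],
    [0,0,0.15,0]
  ]
}}

```text
time_s: 17.88
tcp_pos: [0.4905, -0.007, 0.1463]
tool_rot: [0.986, 0.169, -0.0, 0.0]
contact_force: [0.2, 0.7, 0.8]
gripper_width: 0.0165
gripper_force: 58.9
```

{"api": "jog_arm", "payload": {
  "deltas": [
    [0,0,0.05,0],
    [0,0,0.1,0],
    [0,0,0.1,0],
    [0,0,0.1,0],
    [0,0,0.1,0]
  ]
}}

```text
time_s: 18.5
tcp_pos: [0.4905, -0.007, 0.1453]
tool_rot: [0.986, 0.169, -0.0, 0.0]
contact_force: [1.4, 0.4, 1.3]
gripper_width: 0.0165
gripper_force: 58.9
```

{"api": "jog_arm", "payload": {
  "deltas": [
    [0,0,0.05,0],
    [0,0,0.1,0],
    [0,0,0.1,0],
    [0,0,0.1,0],
    [0,0,0.1,0]
  ]
}}

```text
time_s: 19.12
tcp_pos: [0.4906, -0.007, 0.1445]
tool_rot: [0.986, 0.169, 0.0, 0.0]
contact_force: [-1.6, 0.6, 6.3]
gripper_width: 0.0165
gripper_force: 59.3
```

{"api": "jog_arm", "payload": {
  "deltas": [
    [0,0,0.05,0],
    [0,0,0.1,0],
    [0,0,0.1,0],
    [0,0,0.1,0],
    [0,0,0.1,0]
  ]
}}

```text
time_s: 19.75
tcp_pos: [0.4908, -0.0072, 0.1444]
tool_rot: [0.986, 0.169, 0.0, 0.0]
contact_force: [-3.9, -0.3, 12.8]
gripper_width: 0.0163
gripper_force: 60.3
```

It's seated: z stopped at 0.1444 with a 12.8 N push. I'll ease off and release.

{"api": "jog_arm", "payload": {
  "deltas": [
    [0,0,-0.1,0],
    [0,0,-0.1,0],
    [0,0,-0.1,0],
    [0,0,-0.1,0],
    [0,0,-0.1,0]
  ],
  "newtons": 20
}}

```text
time_s: 20.38
tcp_pos: [0.4907, -0.0071, 0.1445]
tool_rot: [0.986, 0.169, 0.0, 0.0]
contact_force: [-0.3, 0.1, 7.2]
gripper_width: 0.0167
gripper_force: 59.1
```

{"api": "jog_arm", "payload": {
  "deltas": [
    [0,0,0,0],
    [0,0,0,0],
    [0,0,0,0],
    [0,0,0,0],
    [0,0,0,0]
  ],
  "hand": 0.5
}}

```text
time_s: 21.0
tcp_pos: [0.4905, -0.007, 0.1442]
tool_rot: [0.986, 0.169, -0.0, -0.0]
contact_force: [-0.5, 0.0, -0.0]
gripper_width: 0.0426
gripper_force: 0.0
```

```bash
python3 -c "
from h import *
state()"
```

```text
t 21.0 tcp [ 0.4905 -0.007   0.1442] x [ 0.943  0.333 -0.   ] y [ 0.333 -0.943 -0.   ] z [-0. -0. -1.] F [-0.5  0.  -0. ] Tq [ 0.01 -0.07  0.01] w 0.0426 gf 0.0 q [ 0.39  0.13 -0.51 -0.   -0.93  1.52]
```

Released. Retreating straight up, then checking.

{"api": "jog_arm", "payload": {
  "deltas": [
    [0,0,-2,0],
    [0,0,-5,0],
    [0,0,-9,0],
    [0,0,-13,0],
    [-4,0,-15,0]
  ]
}}

```text
time_s: 21.62
tcp_pos: [0.4544, -0.0199, 0.296]
tool_rot: [0.986, 0.169, 0.001, 0.0]
contact_force: [-0.8, 0.1, 0.2]
gripper_width: 0.0429
gripper_force: 0.0
```

{"api": "jog_arm", "payload": {
  "deltas": [
    [-3,0,0,0],
    [-3,0,0,0],
    [-3,0,0,0],
    [-3,0,0,0],
    [-3,0,0,0]
  ]
}}

```text
time_s: 22.25
tcp_pos: [0.425, -0.0302, 0.2939]
tool_rot: [0.986, 0.169, -0.001, 0.0]
contact_force: [-0.4, -0.5, 0.4]
gripper_width: 0.0429
gripper_force: 0.0
```

```bash
python3 - <<'E'
from h import *
state()
c=camera("side");s=camera("scene")
R=lambda a:cv2.resize(a,None,fx=4,fy=4,interpolation=cv2.INTER_CUBIC)
cv2.imwrite("pics/sd4.png",np.hstack([R(c["img"][140:265,255:350]),R(s["img"][140:265,265:360])])[:,:,::-1])
u=[];
for k in(s,c):
    q=proj(k,[(.4905,-.007,.134+.0605)])[0];b=blob(k,orange,tuple(int(v) for v in(q[0]-8,q[1]-8,q[0]+8,q[1]+5)));u.append(b[0]);print(q,b[0],b[1])
print(tri([s,c],u))
E
```

```text
t 22.25 tcp [ 0.425  -0.0302  0.2939] x [ 0.943  0.333 -0.001] y [ 0.333 -0.943  0.   ] z [-0.001 -0.    -1.   ] F [-0.4 -0.5  0.4] Tq [-0.04 -0.01 -0.04] w 0.0429 gf 0.0 q [ 0.4  -0.11 -0.39  0.   -1.29  1.51]
[323.82346229 170.7437456 ] [323.72727273 171.81818182] [322 171   5   3  11]
[301.59580648 176.12348816] [301.5 175.8] [300 175   4   3  10]
(array([ 0.49044291, -0.00578879,  0.19338005]), [[-0.3, -0.4], [-0.2, 0.4]])
```

View pics/sd4.png

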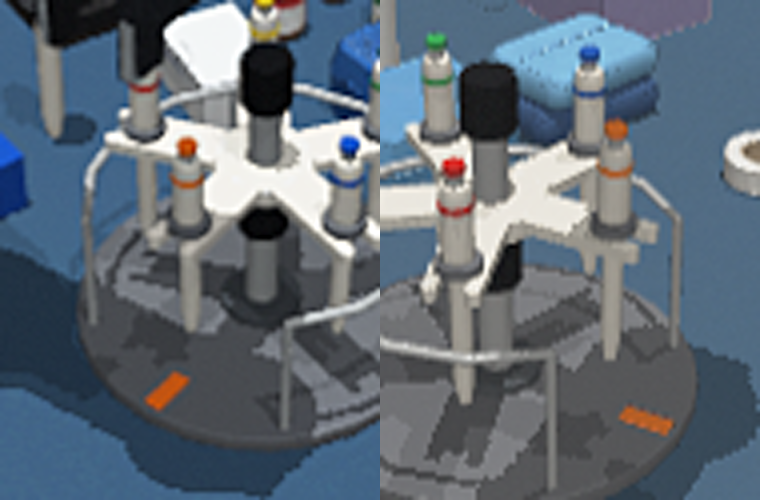

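The pipette hangs upright with its collar on the hook, like its neighbours (button at left (187,147) and right (616,128)). The gripper is clear, so I'm handing in.

```bash
python3 -c "
from workcell import *
print(job_done())"
```

```text
the job is handed in; nothing more can be done
None
```

The carousel is turned to its stop and the orange-topped pipette hangs upright on the empty hook at the gap. Its collar looks home in both camera views, and I handed the job in at about 22 s; no verdict came back.

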